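# Turn a circuit board over against the board stop

### The job

The circuit board lies with its terminal strips up in front of the low aluminium board stop; turn it over without gripping, forcing or lifting it. Push it along the bench with the fingertips, square against the stop, until it climbs its slope and stands leaning on it, then reach behind the stop and push the top of the board back so that it falls over away from the stop. It must end lying flat, solder side up, in front of the stop, with the other things on the bench left where they are and your fingers clear.

Things in the scene. Friction and masses are not known exactly. Their poses are not given: they have to be found in the camera images.
- board: loose tan circuit board, about 70 g: a plate 70 (x) x 76 (y) x 3 mm with a grey terminal strip, 10 mm wide and 7 mm high, flush along each 76 mm edge, and lower parts between. Origin: centre of the plate's underside (solder side). x points across the strips, at the start towards the stop within 0.2 rad; z from solder side to terminal side: up at the start, down when turned over (origin then 10 mm up)
- board_near (a point): middle of the board's 76 mm edge that lies away from the stop, on the underside (x = -35 mm of the board); the face above it, 10 mm high, is the one to push; a few newtons are enough, until this edge is at the toe line of the stop (up to 4 mm short also does; 10 mm short it leans too flat and slides back instead of tipping over); the board grips the bench fairly well (friction about 0.9)
- board_lead (a point): middle of the opposite 76 mm edge, on the underside (x = +35 mm of the board), the edge that meets the stop first and climbs
- stop: fixed aluminium board stop, 120 mm wide along its y. Origin: middle of its toe line, on the bench; x points from the board's side towards the stop's top edge, z up. Polished, slippery faces: from the toe (x = 0) a slope of 48 degrees up to x = 15, z = 17 mm, then one of 65 degrees up to its top edge at x = 24, z = 36 mm; behind it a flat foot to x = 57 mm with two screws, 8 mm high at most
- stop_top (a point): middle of the stop's top edge, 36 mm above the bench and 24 mm behind the toe line. Pushed right up to the toe, the board leans here at about 56 degrees, its upper end about 58 mm above the bench, and stays when let go. Pushed from behind above the stop, it tips over away from the stop once some 10 degrees past upright
- spool: bystander: solder spool standing upright, 54 mm across, 42 mm high; origin under its centre
- driver: bystander: black screwdriver lying on the bench, 140 mm long along its x; origin at the bottom, half-way
- fluxjar: bystander: amber jar with a black cap, 44 mm across, 50 mm high; origin under its centre
- cutters: bystander: side cutters lying on the bench, 140 mm long; origin at the pivot, on the bench, handles to -x
- partstray: bystander: grey tray with three compartments, 100 x 140 x 30 mm; origin under its centre
- flask: bystander: white cup, 68 mm across, 110 mm high; origin under its centre
Things that resemble listed ones, but are neither listed nor needed, are in the scene too. There is more than one size of the board; the job needs the middle-sized.

How it is judged:
By the outcome, as a careful person would: the job done as asked, in the order asked, and still so for the second after the job is handed in, with the robot touching nothing.
It also fails if it takes over 58 s, if anything falls off the work surface, if the arm or the gripper's body presses on something with over 40 N, if the wrist force passes 120 N, or if a joint passes its speed limit or range.

### The arm

A 7-joint arm with a two-finger parallel gripper is mounted at the origin on the work surface. World frame = base frame: x ahead of the robot, y to its left, z up, the work surface at z = 0. Lengths are in m, angles in rad, forces in N, time in s.
With the tool pointing down it reaches from about 0.4 to 0.85 m from the base axis. Payload 10.4 kg.
Tool frame: the origin (TCP) lies where the fingers leave the gripper's body, on its centre line; the fingertips stand robot.nose_length ahead of it and the grasp point (between the pads) lies 54 mm ahead of it (robot.nose_length is the distance from the TCP to the fingertips, in m); z points along the fingers, y is the direction in which the jaws open and shut (so a half turn about z gives the same grasp; the last joint's range is limited). The gripper opens to 85 mm and grips with 20 to 120 N. Pads are 22 mm wide; open, the fingers measure 114 mm over their backs; the gripper's body (76 mm by 85 mm) begins 54 mm behind the grasp point. The pads swing forward as they close: fully open they stand 13 mm farther back than shut.
Start: joints at [1.261, 0.332, -0.065, 1.46, 0.022, 1.35, -0.088], TCP at [0.177, -0.599, 0.304] pointing down, gripper open.
Joint ranges: [-2.6, 2.6], [-0.5, 2.12], [-1.47, 1.34], [0.16, 2.42], [-1.27, 4.41], [0.06, 2.06], [-2.6, 2.6]. Speed limits (rad/s): [2.22, 2.22, 2.79, 2.79, 3.14, 3.14, 3.14].

### API

Orientations are given as a unit quaternion [w, x, y, z].
In Python, from cell import readout, optics, order, robot gives the robot as it stands. The module is installed in compiled form; this text tells all that it offers.
- The arm moves only by the tool servo_tool, never from a script. Its argument "targets" is a list of rows, each an object with "offset": the shift along the world's x, y, z in cm, a list of three; "turn": the turn, a rotation vector about the world's x, y, z in rad, a list of three; "hand": the gripper's target within -1 to 1 (fully open at 1, half-way at 0, shut at -1). In form: [{"offset": [x, y, z], "turn": [wx, wy, wz], "hand": hand}, ...]. A call has 1 to 8 rows; each row shifts and turns the commanded pose from where the row before left it; what a row does not reach is not made up. A row lasts 1/10 s, in which the tool goes at most 50 mm and 8.59 degrees, less where a joint would pass 70% of its speed; a pose out of reach is approached as far as the arm can. A call with a gripper value outside its range is refused whole. The fingers move at their own pace and stop on an object; "newtons" is the grip in N (left out, the last holds). Time passes only in rows, so rows that do not move let the fingers close. It gives the time, the measured TCP pose, the force and the opening at its end, in the units of the state.
- readout.get_state(): the state, without advancing time (a new reading comes with each control period).
- optics.camera(name): name is "side" or "top"; returns a dict with "color" (480x640x3 uint8, red, green, blue), "K" (3x3 intrinsics, pixels), "R" (3x3) and "t" (3): a world point X has camera coordinates R X + t. Camera axes: x right, y down, z forward; pixel columns grow to the right and rows downward; lengths in m; the calibration is good to about 2 mm. A picture is of the moment at which its call begins. There is no depth.
- order.close_job(): hands the job in, once; it reports no verdict.
The state is a dict: "clock": time; "q": joint angles; "joint_velocities": joint speeds; "effort": joint torques, N m; "position": TCP position; "eef_rot": TCP orientation; "force": force on the tool from outside, world axes, zero at the start; "moment": the same for the moment, N m; "grip_width": finger opening in m.
Only numpy, scipy, OpenCV 4.12 (cv2) and the standard library are available. Lean on these libraries where they do the work, as an engineer would, in place of code of your own. Each camera call takes 0.05 s, during which the arm holds its last target. There are 200 camera calls.

## Working session

There is one attempt and no reset: what is moved stays moved. The work goes in short steps, Python scripts to look and compute and a tool call to move; the robot and the scene stay as the last step left them, time stands still between calls to the robot, and variables do not carry over. Pictures are saved under pics/ and viewed, about 8 in all and at most 12, crops included, and the job is handed in when it is done.

Besides the shell and the picture viewer there is one more tool, called after "Call:" by a JSON object that holds its "method" and its "body". servo_tool: Moves the arm, as the interface text tells. Its arguments: {"type":"object","properties":{"targets":{"type":"array","items":{"type":"object","properties":{"offset":{"type":"array","items":{"type":"number"}},"turn":{"type":"array","items":{"type":"number"}},"hand":{"type":"number"}}}},"newtons":{"type":"number"}},"required":["targets"]}

```bash
mkdir -p pics
cat > h.py <<'E'
import numpy as np, cv2
from cell import readout, optics, order, robot
def snap(n,f):
    c=optics.camera(n); cv2.imwrite(f'pics/{f}.png',c['color'][:,:,::-1]); np.savez(f'pics/{n}_cal.npz',K=c['K'],R=c['R'],t=c['t']); return c
def ray(c,u,v,z):
    d=c['R'].T@np.linalg.solve(c['K'],[u,v,1.]); o=-c['R'].T@np.array(c['t']); return o+d*(z-o[2])/d[2]
def proj(c,X):
    p=c['K']@(c['R']@np.array(X)+c['t']); return p[:2]/p[2]
def cal(n): return dict(np.load(f'pics/{n}_cal.npz'))
E
python3 - <<'E'
from h import *
for n in('top','side'):
    c=snap(n,n+'0'); print(n,-c['R'].T@c['t'],c['K'][0,0])
s=readout.get_state(); print(s); print(robot.nose_length)
E
```

```text
top [0.44185357 0.00262032 1.41054689] 584.0111067825976
side [0.10305838 0.45440722 0.71673038] 446.97173263575365
{'clock': 0.1, 'q': array([ 1.26140272,  0.3327995 , -0.06469574,  1.46092389,  0.02158912,
        1.34991588, -0.08851784]), 'joint_velocities': array([-9.10171718e-04, -2.89971785e-03, -7.26871294e-04, -1.04056946e-03,
       -1.08611662e-03,  2.79388926e-05, -1.66746478e-05]), 'effort': array([ 7.88802517e-04, -6.26738977e+01,  4.85841266e-02, -3.92426419e+01,
        1.61090906e-02,  6.97335927e-03,  1.30005122e-05]), 'position': array([ 0.17672114, -0.59920991,  0.30316937]), 'eef_rot': array([-6.64359991e-04,  9.89736318e-01,  1.42904039e-01, -1.23927635e-04]), 'force': array([0.85052145, 0.6460661 , 0.23680744]), 'moment': array([-0.01267055,  0.03658445,  0.00480833]), 'grip_width': 0.0849825064741558}
0.0726
```

View pics/top0.png

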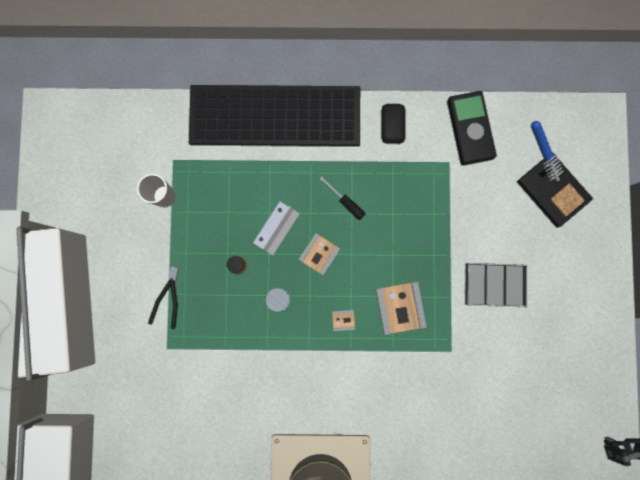

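View pics/side0.png

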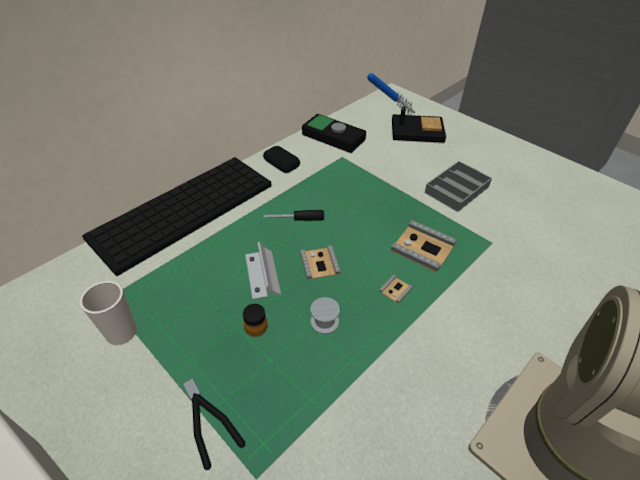

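The top view shows the middle-sized board at about (320,253) and the stop at (276,228), with the spool at (277,300), the jar at (236,265) and the driver at (345,200). Next I'll enlarge the board and stop.

Run:
```python
from h import *
t=cv2.imread('pics/top0.png')[190:285,240:350]; s=cv2.imread('pics/side0.png')[225:315,235:345]
a=cv2.resize(t,(550,475),interpolation=cv2.INTER_CUBIC); 
cv2.imwrite('pics/crop_top.png',cv2.resize(t,(694,600),interpolation=cv2.INTER_CUBIC)); 
c=cal('top')
# mask non-green in top
im=cv2.imread('pics/top0.png'); hsv=cv2.cvtColor(im,cv2.COLOR_BGR2HSV)
g=cv2.inRange(hsv,(60,70,30),(95,255,255)); m=255-g; m[:162]=0;m[350:]=0;m[:,:175]=0;m[:,448:]=0
n,l,st,ce=cv2.connectedComponentsWithStats(m)
for i in range(1,n):
    if st[i,4]>60:
        cn=cv2.findContours((l==i).astype(np.uint8),0,2)[0][0]; r=cv2.minAreaRect(cn); b=cv2.boxPoints(r)
        print(st[i],ce[i].round(1)); print(' box',[tuple(ray(c,u,v,0.008)[:2].round(3)) for u,v in b])
```

```text
[320 176  45  43 337] [345.6 200.8]
 box [(np.float64(0.722), np.float64(0.012)), (np.float64(0.737), np.float64(-0.003)), (np.float64(0.638), np.float64(-0.102)), (np.float64(0.623), np.float64(-0.087))]
[ 253  201   47   55 1255] [275.9 227.7]
 box [(np.float64(0.565), np.float64(0.17)), (np.float64(0.671), np.float64(0.105)), (np.float64(0.639), np.float64(0.054)), (np.float64(0.533), np.float64(0.12))]
[ 299  233   42   42 1002] [319.  253.7]
 box [(np.float64(0.526), np.float64(0.06)), (np.float64(0.593), np.float64(0.016)), (np.float64(0.553), np.float64(-0.045)), (np.float64(0.486), np.float64(-0.001))]
[227 256  20  19 292] [236.6 264.7]
 box [(np.float64(0.511), np.float64(0.237)), (np.float64(0.543), np.float64(0.206)), (np.float64(0.512), np.float64(0.174)), (np.float64(0.48), np.float64(0.205))]
[ 376  281   51   54 2097] [400.8 307.7]
 box [(np.float64(0.458), np.float64(-0.127)), (np.float64(0.478), np.float64(-0.231)), (np.float64(0.366), np.float64(-0.25)), (np.float64(0.347), np.float64(-0.147))]
[265 288  25  24 475] [277.2 299.4]
 box [(np.float64(0.456), np.float64(0.136)), (np.float64(0.456), np.float64(0.079)), (np.float64(0.402), np.float64(0.078)), (np.float64(0.401), np.float64(0.135))]
[332 309  24  23 476] [343.2 320. ]
 box [(np.float64(0.404), np.float64(-0.022)), (np.float64(0.409), np.float64(-0.077)), (np.float64(0.359), np.float64(-0.081)), (np.float64(0.355), np.float64(-0.026))]
[175 348  89   2  95] [216.4 348.9]
 box [(np.float64(0.312), np.float64(0.348)), (np.float64(0.314), np.float64(0.139)), (np.float64(0.312), np.float64(0.139)), (np.float64(0.31), np.float64(0.347))]
```

View pics/crop_top.png

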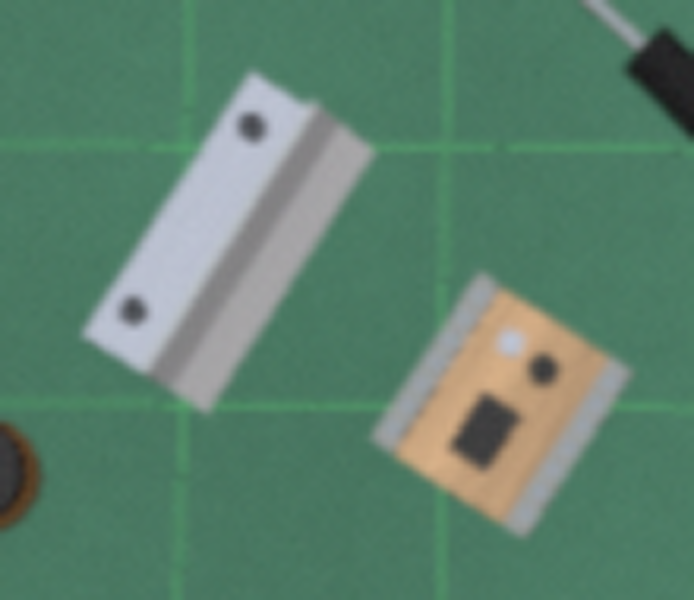

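The crop shows toe ends at about (375,150) and (209,413), and board corners at (482,270), (372,438), (522,538) and (632,370). The board is within about 1° of square. I'll crop the side view next to check heights.

Run:
```python
from h import *
s=cv2.imread('pics/side0.png')[225:315,235:345]
cv2.imwrite('pics/crop_side.png',cv2.resize(s,None,fx=6.309,fy=6.309,interpolation=cv2.INTER_CUBIC)); 
c=cal('top'); f=6.309
P=lambda u,v,z: ray(c,240+u/f,190+v/f,z)
T=[P(375,150,0),P(209,413,0)]; B=[P(*p,.010) for p in((482,270),(372,438),(522,538),(632,370))]
print('toe',np.round(T,4)); print('B',np.round(B,4))
m=(T[0]+T[1])/2; y=T[1]-T[0]; L=np.linalg.norm(y); y/=L; x=np.array([y[1],-y[0],0]); x*=np.sign(x@(m-B[2]))
print('len',L,'mid',m,'x',x,'ang',np.degrees(np.arctan2(x[1],x[0])))
for b in B: print('board in stop',((b-m)@x).round(4),((b-m)@y).round(4))
bx=(B[0]+B[1]-B[2]-B[3])/2; print('bx ang',np.degrees(np.arctan2(bx[1],bx[0])),np.linalg.norm(bx),'y len',np.linalg.norm(B[0]-B[1]),np.linalg.norm(B[3]-B[2]))
sc=cal('side')
for n,X in [('toe',T[0]),('toe',T[1])]+[('B',b) for b in B]+[('top',m+.024*x+s*.06*y+[0,0,.036]) for s in(-1,1)]: print(n,((proj(sc,X)-[235,225])*f).round(0))
```

```text
toe [[0.6369 0.0562 0.    ]
 [0.5346 0.1187 0.    ]]
B [[ 0.5896  0.0144  0.01  ]
 [ 0.525   0.0557  0.01  ]
 [ 0.4875 -0.0017  0.01  ]
 [ 0.5518 -0.0431  0.01  ]]
len 0.1198578757746517 mid [0.58576781 0.08745407 0.        ] x [0.52131066 0.85336698 0.        ] ang 58.57979085838426
board in stop -0.0603 -0.0414
board in stop -0.0588 0.0353
board in stop -0.1274 0.0374
board in stop -0.1292 -0.0391
bx ang 56.749888576482675 0.06872198816189044 y len 0.07670462990692464 0.07650369214750817
toe [237. 161.]
toe [299. 433.]
B [419. 150.]
B [464. 321.]
B [670. 288.]
B [616. 122.]
top [158. 100.]
top [216. 376.]
```

View pics/crop_side.png

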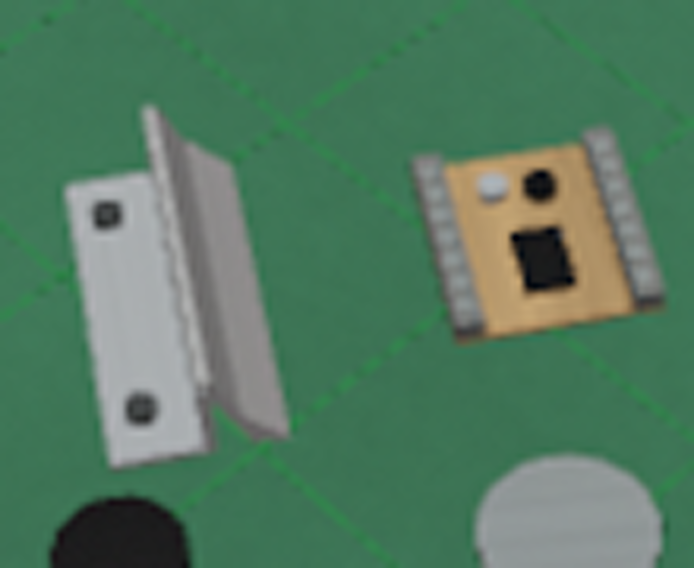

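The side view agrees with the projected points to about 1 px. The offset is the same everywhere, so the heights hold: stop top 36 mm, board 10 mm. The stop's middle is at (0.586, 0.087) with its x axis at 58.6°. The board is about 2° off square and centred within 2 mm, with its near edge 128 mm short of the toe. Moving in.

Call:
{"method": "servo_tool", "body": {"targets": [{"offset": [2.05,3.46,0],"turn": [0,0,0.046],"hand": -0.2},{"offset": [2.05,3.46,0],"turn": [0,0,0.046],"hand": -0.2},{"offset": [2.05,3.46,0],"turn": [0,0,0.046],"hand": -0.2},{"offset": [2.05,3.46,0],"turn": [0,0,0.046],"hand": -0.2},{"offset": [2.05,3.46,0],"turn": [0,0,0.046],"hand": -0.2},{"offset": [2.05,3.46,0],"turn": [0,0,0.046],"hand": -0.2},{"offset": [2.05,3.46,0],"turn": [0,0,0.046],"hand": -0.2},{"offset": [2.05,3.46,0],"turn": [0,0,0.046],"hand": -0.2}]}}

```text
clock: 0.9
position: [0.3412, -0.3211, 0.3037]
eef_rot: [-0.0, 0.947, 0.322, -0.0]
force: [0.3, 0.2, 0.6]
grip_width: 0.0342
```

Call:
{"method": "servo_tool", "body": {"targets": [{"offset": [2.05,3.46,-2],"turn": [0,0,0.046],"hand": -0.2},{"offset": [2.05,3.46,-2],"turn": [0,0,0.046],"hand": -0.2},{"offset": [2.05,3.46,-2],"turn": [0,0,0.046],"hand": -0.2},{"offset": [2.05,3.46,-2],"turn": [0,0,0.046],"hand": -0.2},{"offset": [2.05,3.46,-2],"turn": [0,0,0.046],"hand": -0.2},{"offset": [2.05,3.46,-2],"turn": [0,0,0.046],"hand": -0.2},{"offset": [2.05,3.46,-2],"turn": [0,0,0.046],"hand": -0.2},{"offset": [2.05,3.46,-2],"turn": [0,0,0.046],"hand": -0.2}]}}

```text
clock: 1.7
position: [0.5053, -0.0445, 0.1431]
eef_rot: [0.0, 0.872, 0.49, 0.0]
force: [0.4, -0.9, -0.1]
grip_width: 0.0338
```

```bash
cat >> h.py <<'E'
M=np.array([.5858,.0875,0]); XS=np.array([.5213,.8534,0]); YS=np.array([-.8534,.5213,0])
from scipy.spatial.transform import Rotation as Ro
def st():
    s=readout.get_state(); p=s['position']-M; r=Ro.from_quat(np.roll(s['eef_rot'],-1)).as_matrix()
    print('t',round(s['clock'],2),'pos',s['position'].round(4),'stopfr',(p@XS).round(4),(p@YS).round(4),'tooly.ys',[(r[:,1]@v).round(4) for v in(XS,YS)],'z',r[:,2].round(3),'F',s['force'].round(1),'F.x',(s['force']@XS).round(1),'w',s['grip_width'].round(4),'q',s['q'].round(2))
E
python3 -c "
from h import *
st()"
```

```text
Traceback (most recent call last):
  File "h.py", line 14, in st
    print('t',round(s['clock'],2),'pos',s['position'].round(4),'stopfr',(p@XS).round(4),(p@YS).round(4),'tooly.ys',[(r[:,1]@v).round(4) for v in(XS,YS)],'z',r[:,2].round(3),'F',s['force'].round(1),'F.x',(s['force']@XS).round(1),'w',s['grip_width'].round(4),'q',s['q'].round(2))
                                                                                                                                                                                                                                        ^^^^^^^^^^^^^^^^^^^^^
AttributeError: 'float' object has no attribute 'round'
```

```bash
sed -i "s/s\['grip_width'\].round(4)/round(s['grip_width'],4)/" h.py; python3 -c "
from h import *
st()"
```

```text
t 1.7 pos [ 0.5053 -0.0445  0.1431] stopfr -0.1547 -0.0001 tooly.ys [np.float64(0.0018), np.float64(-1.0)] z [ 0. -0. -1.] F [ 0.4 -0.9 -0.1] F.x -0.6 w 0.0338 q [ 0.56  0.3  -0.63  1.92  0.21  0.99 -0.71]
```

Call:
{"method": "servo_tool", "body": {"targets": [{"offset": [0,0,-2],"turn": [0,0,0],"hand": -0.2},{"offset": [0,0,-2],"turn": [0,0,0],"hand": -0.2},{"offset": [0,0,-2],"turn": [0,0,0],"hand": -0.2},{"offset": [0,0,0],"turn": [0,0,0],"hand": -0.2}]}}

```text
clock: 2.1
position: [0.5031, -0.0457, 0.0815]
eef_rot: [-0.002, 0.872, 0.49, -0.002]
force: [-0.8, 1.0, 0.5]
grip_width: 0.0342
```

```bash
python3 -c "
from h import *
st()
c=snap('side','side1'); s=c['color'][215:325,265:405,::-1]
cv2.imwrite('pics/c1.png',cv2.resize(s,None,fx=5,fy=5,interpolation=cv2.INTER_CUBIC))"
```

```text
t 2.1 pos [ 0.5031 -0.0457  0.0815] stopfr -0.1568 0.0012 tooly.ys [np.float64(0.0006), np.float64(-1.0)] z [-0.005  0.001 -1.   ] F [-0.8  1.   0.5] F.x 0.5 w 0.0342 q [ 0.53  0.39 -0.6   1.96  0.28  0.88 -0.77]
```

View pics/c1.png

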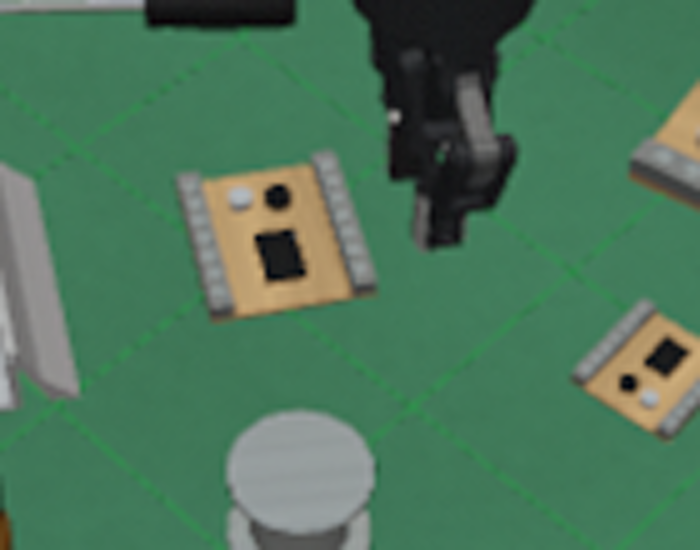

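Both fingers stand behind the board's near face; the nearer fingertip is at crop (435,240). I'll feel for the bench now.

Call:
{"method": "servo_tool", "body": {"targets": [{"offset": [0.1,0.1,-0.3],"turn": [0,0,0],"hand": -0.2},{"offset": [0,0,-0.2],"turn": [0,0,0],"hand": -0.2},{"offset": [0,0,0],"turn": [0,0,0],"hand": -0.2}]}}

```text
clock: 2.45
position: [0.5061, -0.045, 0.0794]
eef_rot: [0.0, 0.872, 0.489, 0.0]
force: [-0.5, 0.8, 0.5]
grip_width: 0.034
```

Call:
{"method": "servo_tool", "body": {"targets": [{"offset": [0,0,-0.2],"turn": [0,0,0],"hand": -0.2},{"offset": [0,0,0],"turn": [0,0,0],"hand": -0.2}]}}

```text
clock: 2.65
position: [0.5058, -0.045, 0.077]
eef_rot: [0.0, 0.872, 0.489, 0.0]
force: [0.0, 0.6, 0.2]
grip_width: 0.034
```

Call:
{"method": "servo_tool", "body": {"targets": [{"offset": [0,0,-0.15],"turn": [0,0,0],"hand": -0.2},{"offset": [0,0,0],"turn": [0,0,0],"hand": -0.2}]}}

```text
clock: 2.85
position: [0.5057, -0.0449, 0.0753]
eef_rot: [-0.0, 0.872, 0.489, -0.0]
force: [0.5, 0.5, 1.0]
grip_width: 0.034
```

Call:
{"method": "servo_tool", "body": {"targets": [{"offset": [0,0,-0.15],"turn": [0,0,0],"hand": -0.2},{"offset": [0,0,0],"turn": [0,0,0],"hand": -0.2}]}}

```text
clock: 3.05
position: [0.5057, -0.0449, 0.0738]
eef_rot: [-0.0, 0.872, 0.489, -0.0]
force: [0.0, 0.3, 0.8]
grip_width: 0.0342
```

Call:
{"method": "servo_tool", "body": {"targets": [{"offset": [0,0,-0.15],"turn": [0,0,0],"hand": -0.2},{"offset": [0,0,0],"turn": [0,0,0],"hand": -0.2}]}}

```text
clock: 3.25
position: [0.5057, -0.0449, 0.0723]
eef_rot: [-0.0, 0.872, 0.489, -0.0]
force: [-0.3, -0.2, 0.5]
grip_width: 0.0344
```

Call:
{"method": "servo_tool", "body": {"targets": [{"offset": [0,0,-0.15],"turn": [0,0,0],"hand": -0.2},{"offset": [0,0,0],"turn": [0,0,0],"hand": -0.2}]}}

```text
clock: 3.45
position: [0.506, -0.0448, 0.0719]
eef_rot: [0.0, 0.872, 0.489, -0.0]
force: [-6.1, -0.0, 15.6]
grip_width: 0.0339
```

Call:
{"method": "servo_tool", "body": {"targets": [{"offset": [0,0,-0.15],"turn": [0,0,0],"hand": -0.2},{"offset": [0,0,0],"turn": [0,0,0],"hand": -0.2}]}}

```text
clock: 3.65
position: [0.506, -0.0448, 0.0717]
eef_rot: [0.001, 0.872, 0.489, -0.001]
force: [-14.6, 0.7, 37.3]
grip_width: 0.034
```

Bench contact comes at TCP z of about 0.072. I'll raise about 2 mm clear of it and push along the stop's x axis.

Call:
{"method": "servo_tool", "body": {"targets": [{"offset": [0,0,0.45],"turn": [0,0,0],"hand": -0.2},{"offset": [0.42,0.68,0],"turn": [0,0,0],"hand": -0.2},{"offset": [0.42,0.68,0],"turn": [0,0,0],"hand": -0.2},{"offset": [0.26,0.43,0],"turn": [0,0,0],"hand": -0.2},{"offset": [0.26,0.43,0],"turn": [0,0,0],"hand": -0.2},{"offset": [0.26,0.43,0],"turn": [0,0,0],"hand": -0.2},{"offset": [0.26,0.43,0],"turn": [0,0,0],"hand": -0.2},{"offset": [0.26,0.43,0],"turn": [0,0,0],"hand": -0.2}]}}

```text
clock: 4.45
position: [0.5273, -0.0094, 0.0738]
eef_rot: [-0.0, 0.872, 0.489, -0.0]
force: [-0.9, -1.3, -1.3]
grip_width: 0.0339
```

Call:
{"method": "servo_tool", "body": {"targets": [{"offset": [0.26,0.43,0],"turn": [0,0,0],"hand": -0.2},{"offset": [0.26,0.43,0],"turn": [0,0,0],"hand": -0.2},{"offset": [0.26,0.43,0],"turn": [0,0,0],"hand": -0.2},{"offset": [0.26,0.43,0],"turn": [0,0,0],"hand": -0.2},{"offset": [0,0,0],"turn": [0,0,0],"hand": -0.2}]}}

```text
clock: 4.95
position: [0.538, 0.0083, 0.074]
eef_rot: [-0.0, 0.872, 0.49, 0.0]
force: [0.0, 0.2, -0.3]
grip_width: 0.0337
```

```bash
python3 -c "
from h import *
st()
c=snap('side','side2'); s=c['color'][215:325,235:375,::-1]
cv2.imwrite('pics/c2.png',cv2.resize(s,None,fx=5,fy=5,interpolation=cv2.INTER_CUBIC))"
```

```text
t 4.95 pos [0.538  0.0083 0.074 ] stopfr -0.0925 -0.0005 tooly.ys [np.float64(0.0012), np.float64(-1.0)] z [ 0.  0. -1.] F [ 0.   0.2 -0.3] F.x 0.2 w 0.0337 q [ 0.4   0.47 -0.59  1.88  0.33  0.89 -0.9 ]
```

View pics/c2.png

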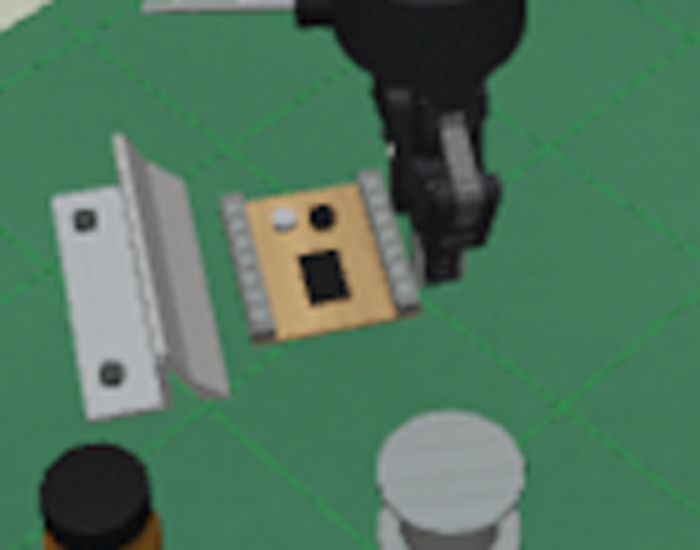

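The board is flat and square against both fingertips, about 20 mm short of the toe. Its near lower corner is at crop (418,316) and its lead lower corner at (258,342).

```bash
python3 -c "
from h import *
c=cal('side')
for n,u,v,z in [('near bot',418,316,0),('lead bot',258,343,0),('lead far top',222,197,.01),('near far top',365,171,.01)]:
    p=ray(c,235+u/5+1.1,215+v/5-1.1,z)-M; print(n,(p@XS).round(4),(p@YS).round(4))"
```

```text
near bot -0.0823 0.0358
lead bot -0.0155 0.0345
lead far top -0.0144 -0.0389
near far top -0.077 -0.0397
```

Call:
{"method": "servo_tool", "body": {"targets": [{"offset": [0.26,0.43,0],"turn": [0,0,0],"hand": -0.2},{"offset": [0.26,0.43,0],"turn": [0,0,0],"hand": -0.2},{"offset": [0.26,0.43,0],"turn": [0,0,0],"hand": -0.2},{"offset": [0.26,0.43,0],"turn": [0,0,0],"hand": -0.2},{"offset": [0.26,0.43,0],"turn": [0,0,0],"hand": -0.2},{"offset": [0.26,0.43,0],"turn": [0,0,0],"hand": -0.2}]}}

```text
clock: 5.6
position: [0.5534, 0.0335, 0.0739]
eef_rot: [0.0, 0.872, 0.489, -0.0]
force: [-1.3, -2.4, -1.3]
grip_width: 0.0345
```

Call:
{"method": "servo_tool", "body": {"targets": [{"offset": [0.26,0.43,0],"turn": [0,0,0],"hand": -0.2},{"offset": [0.26,0.43,0],"turn": [0,0,0],"hand": -0.2},{"offset": [0.26,0.43,0],"turn": [0,0,0],"hand": -0.2},{"offset": [0.26,0.43,0],"turn": [0,0,0],"hand": -0.2}]}}

```text
clock: 6.0
position: [0.5639, 0.051, 0.074]
eef_rot: [-0.0, 0.872, 0.489, 0.0]
force: [-0.6, -0.7, -0.5]
grip_width: 0.0343
```

Call:
{"method": "servo_tool", "body": {"targets": [{"offset": [0.26,0.43,0],"turn": [0,0,0],"hand": -0.2},{"offset": [0.26,0.43,0],"turn": [0,0,0],"hand": -0.2},{"offset": [0,0,0],"turn": [0,0,0],"hand": -0.2}]}}

```text
clock: 6.3
position: [0.5692, 0.06, 0.0741]
eef_rot: [-0.0, 0.872, 0.49, 0.0]
force: [-0.3, -0.5, -0.9]
grip_width: 0.0343
```

```bash
python3 -c "
from h import *
st()
c=snap('side','side3'); s=c['color'][215:325,235:375,::-1]
cv2.imwrite('pics/c3.png',cv2.resize(s,None,fx=5,fy=5,interpolation=cv2.INTER_CUBIC))"
```

```text
t 6.3 pos [0.5692 0.06   0.0741] stopfr -0.0322 -0.0002 tooly.ys [np.float64(0.0012), np.float64(-1.0)] z [ 0.001  0.001 -1.   ] F [-0.3 -0.5 -0.9] F.x -0.5 w 0.0343 q [ 0.3   0.53 -0.59  1.79  0.36  0.93 -0.99]
```

View pics/c3.png

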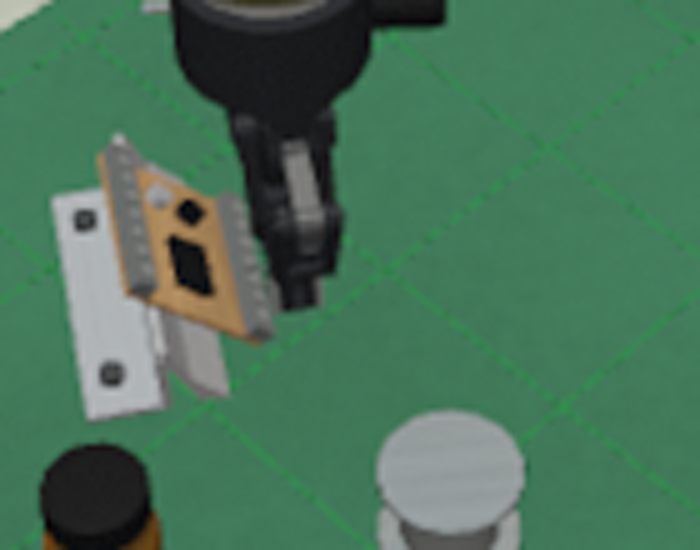

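The board is climbing square on the stop, with its bottom edge about 12 mm from the toe. I'll push the rest slowly.

Call:
{"method": "servo_tool", "body": {"targets": [{"offset": [0.156,0.256,0],"turn": [0,0,0],"hand": -0.2},{"offset": [0.156,0.256,0],"turn": [0,0,0],"hand": -0.2},{"offset": [0.156,0.256,0],"turn": [0,0,0],"hand": -0.2}]}}

```text
clock: 6.65
position: [0.5736, 0.0667, 0.0739]
eef_rot: [0.0, 0.872, 0.489, -0.0]
force: [-0.5, 0.5, -0.7]
grip_width: 0.0343
```

Call:
{"method": "servo_tool", "body": {"targets": [{"offset": [0.1,0.17,0],"turn": [0,0,0],"hand": -0.2},{"offset": [0.05,0.09,0],"turn": [0,0,0],"hand": -0.2},{"offset": [0,0,0],"turn": [0,0,0],"hand": -0.2}]}}

```text
clock: 6.95
position: [0.5751, 0.0695, 0.074]
eef_rot: [-0.0, 0.872, 0.489, 0.0]
force: [-0.7, 0.3, 1.1]
grip_width: 0.0338
```

```bash
python3 -c "
from h import *
st()
c=snap('side','side4'); s=c['color'][215:325,225:345,::-1]
cv2.imwrite('pics/c4.png',cv2.resize(s,None,fx=5.4,fy=5.4,interpolation=cv2.INTER_CUBIC))
# expected corner pixel positions for near edge at toe (d=0) and 5mm short
for d in (0,.004,.010):
  a=np.arctan2(.036,.024+d); 
  print(d,np.degrees(a).round(1),[((proj(c,M+XS*x+YS*.0365+[0,0,z])-[1.1,-1.1]-[225,215])*5.4).round(0) for x,z in((-d,0),(-d+.07*np.cos(a),.07*np.sin(a)),(-d-.01*np.sin(a),.01*np.cos(a)))])"
```

```text
t 6.95 pos [0.5751 0.0695 0.074 ] stopfr -0.0209 -0.0002 tooly.ys [np.float64(0.0006), np.float64(-1.0)] z [ 0.  0. -1.] F [-0.7  0.3  1.1] F.x -0.2 w 0.0338 q [ 0.28  0.54 -0.59  1.77  0.36  0.93 -1.01]
0 56.3 [array([293., 382.]), array([176., 300.]), array([314., 369.])]
0.004 52.1 [array([303., 380.]), array([176., 305.]), array([323., 366.])]
0.01 46.6 [array([319., 377.]), array([180., 313.]), array([337., 362.])]
```

View pics/c4.png

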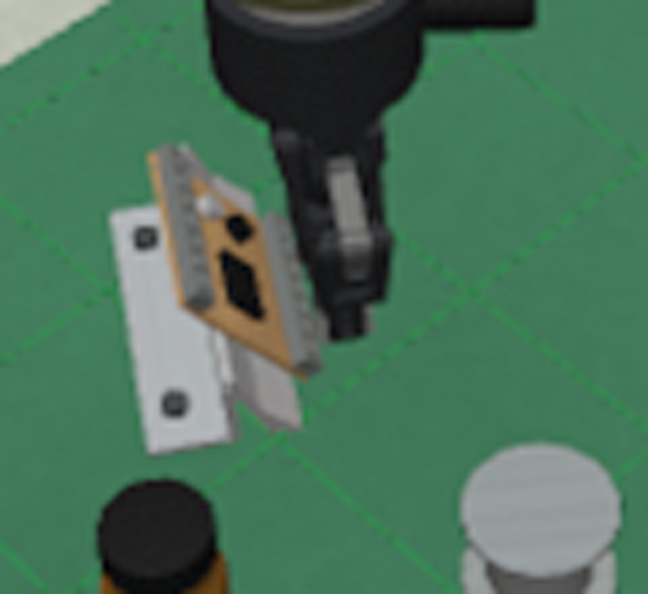

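The near lower corner at (307,380) is still about 4–6 mm short of the toe, which passes near (290,383). I'll push a little further.

Call:
{"method": "servo_tool", "body": {"targets": [{"offset": [0.1,0.17,0],"turn": [0,0,0],"hand": -0.2},{"offset": [0.1,0.17,0],"turn": [0,0,0],"hand": -0.2},{"offset": [0,0,0],"turn": [0,0,0],"hand": -0.2}]}}

```text
clock: 7.3
position: [0.577, 0.0725, 0.0739]
eef_rot: [0.0, 0.872, 0.489, -0.0]
force: [-1.6, -0.9, 0.3]
grip_width: 0.0341
```

```bash
python3 -c "
from h import *
st()
c=snap('side','side5'); s=c['color'][215:325,225:345,::-1]
cv2.imwrite('pics/c5.png',cv2.resize(s,None,fx=5.4,fy=5.4,interpolation=cv2.INTER_CUBIC))"
```

```text
t 7.3 pos [0.577  0.0725 0.0739] stopfr -0.0173 -0.0003 tooly.ys [np.float64(0.0002), np.float64(-1.0)] z [-0. -0. -1.] F [-1.6 -0.9  0.3] F.x -1.6 w 0.0341 q [ 0.27  0.55 -0.59  1.77  0.36  0.94 -1.02]
```

View pics/c5.png

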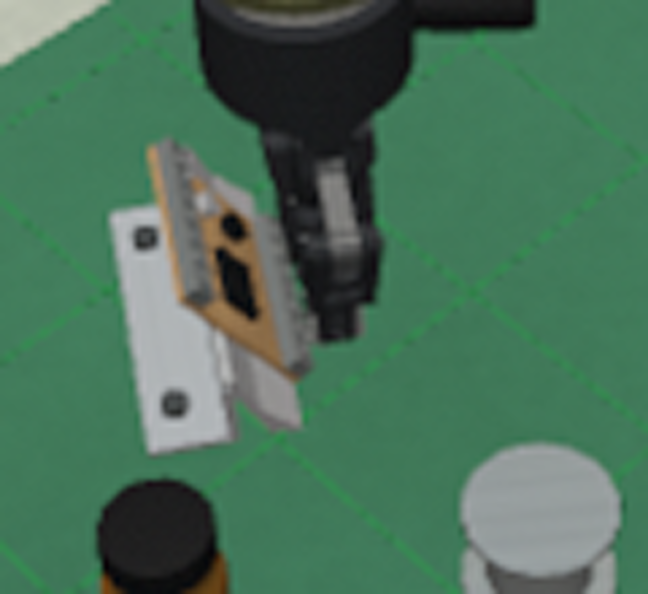

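The corner at (297,381) is now about 2–3 mm short. I'll nudge it 2 mm more, then back off and rise.

Call:
{"method": "servo_tool", "body": {"targets": [{"offset": [0.1,0.17,0],"turn": [0,0,0],"hand": -0.2},{"offset": [0,0,0],"turn": [0,0,0],"hand": -0.2}]}}

```text
clock: 7.55
position: [0.5774, 0.073, 0.0737]
eef_rot: [0.001, 0.872, 0.489, -0.001]
force: [-5.0, -5.9, 3.9]
grip_width: 0.0341
```

Call:
{"method": "servo_tool", "body": {"targets": [{"offset": [-0.26,-0.43,0],"turn": [0,0,0],"hand": -0.2},{"offset": [-0.78,-1.28,0],"turn": [0,0,0],"hand": -0.2},{"offset": [-1.56,-2.56,0],"turn": [0,0,0],"hand": -0.2},{"offset": [-1,-1.5,3],"turn": [0,0,0],"hand": -0.2},{"offset": [0,0,4],"turn": [0,0,0],"hand": -0.2},{"offset": [0,0,4],"turn": [0,0,0],"hand": -0.2},{"offset": [0,0,0],"turn": [0,0,0],"hand": -0.2}]}}

```text
clock: 8.25
position: [0.5441, 0.0164, 0.1892]
eef_rot: [0.002, 0.872, 0.489, 0.004]
force: [0.6, 0.2, -0.1]
grip_width: 0.0341
```

```bash
python3 -c "
from h import *
st()
a=snap('side','side6')['color'][205:325,225:345,::-1]; b=snap('top','top6')['color'][185:305,230:350,::-1]
cv2.imwrite('pics/c6.png',cv2.resize(np.hstack([a,b]),None,fx=3.33,fy=3.33,interpolation=cv2.INTER_CUBIC))"
```

```text
t 8.25 pos [0.5441 0.0164 0.1892] stopfr -0.0824 -0.0015 tooly.ys [np.float64(-0.0002), np.float64(-1.0)] z [ 0.009 -0.001 -1.   ] F [ 0.6  0.2 -0.1] F.x 0.5 w 0.0341 q [ 0.45  0.32 -0.65  1.79  0.22  1.1  -0.83]
```

View pics/c6.png

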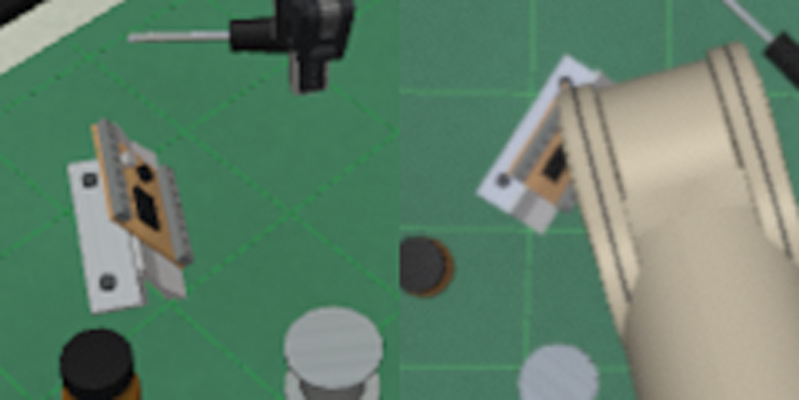

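The board stays leaning after release (left panel, upper edge about (100,125)) and nothing else has moved. I'll go over it and down behind the stop.

Call:
{"method": "servo_tool", "body": {"targets": [{"offset": [1.56,2.62,0],"turn": [0,0,0],"hand": -0.2},{"offset": [1.56,2.62,0],"turn": [0,0,0],"hand": -0.2},{"offset": [1.56,2.62,0],"turn": [0,0,0],"hand": -0.2},{"offset": [1.56,2.62,0],"turn": [0,0,0],"hand": -0.2},{"offset": [1.56,2.62,0],"turn": [0,0,0],"hand": -0.2},{"offset": [0,0,0],"turn": [0,0,0],"hand": -0.2}]}}

```text
clock: 8.95
position: [0.6196, 0.1519, 0.1819]
eef_rot: [-0.002, 0.871, 0.492, -0.0]
force: [-0.1, 0.7, -0.2]
grip_width: 0.034
```

```bash
python3 -c "
from h import *
st()"
```

```text
t 8.95 pos [0.6196 0.1519 0.1819] stopfr 0.0726 0.0047 tooly.ys [np.float64(0.0053), np.float64(-1.0)] z [-0.002  0.003 -1.   ] F [-0.1  0.7 -0.2] F.x 0.5 w 0.034 q [ 0.17  0.53 -0.65  1.54  0.33  1.19 -1.08]
```

Call:
{"method": "servo_tool", "body": {"targets": [{"offset": [0.34,-0.21,-1.5],"turn": [0,0,0],"hand": -0.2},{"offset": [0,0,-2],"turn": [0,0,0],"hand": -0.2},{"offset": [0,0,-2],"turn": [0,0,0],"hand": -0.2},{"offset": [0,0,-0.8],"turn": [0,0,0],"hand": -0.2},{"offset": [0,0,0],"turn": [0,0,0],"hand": -0.2}]}}

```text
clock: 9.45
position: [0.6224, 0.1441, 0.1186]
eef_rot: [-0.0, 0.872, 0.489, -0.002]
force: [-0.3, -0.3, 0.5]
grip_width: 0.0339
```

```bash
python3 -c "
from h import *
st()"
```

```text
t 9.45 pos [0.6224 0.1441 0.1186] stopfr 0.0673 -0.0017 tooly.ys [np.float64(-0.0006), np.float64(-1.0)] z [-0.003 -0.001 -1.   ] F [-0.3 -0.3  0.5] F.x -0.4 w 0.0339 q [ 0.16  0.6  -0.62  1.58  0.38  1.08 -1.1 ]
```

Call:
{"method": "servo_tool", "body": {"targets": [{"offset": [-0.21,-0.34,0],"turn": [0,0,0],"hand": -0.2},{"offset": [-0.21,-0.34,0],"turn": [0,0,0],"hand": -0.2},{"offset": [-0.21,-0.34,0],"turn": [0,0,0],"hand": -0.2},{"offset": [-0.21,-0.34,0],"turn": [0,0,0],"hand": -0.2},{"offset": [-0.21,-0.34,0],"turn": [0,0,0],"hand": -0.2},{"offset": [-0.21,-0.34,0],"turn": [0,0,0],"hand": -0.2},{"offset": [-0.21,-0.34,0],"turn": [0,0,0],"hand": -0.2},{"offset": [-0.21,-0.34,0],"turn": [0,0,0],"hand": -0.2}]}}

```text
clock: 10.25
position: [0.6064, 0.1181, 0.1209]
eef_rot: [0.0, 0.872, 0.489, 0.0]
force: [-0.3, 0.7, 0.7]
grip_width: 0.0344
```

Call:
{"method": "servo_tool", "body": {"targets": [{"offset": [-0.21,-0.34,0],"turn": [0,0,0],"hand": -0.2},{"offset": [-0.21,-0.34,0],"turn": [0,0,0],"hand": -0.2},{"offset": [-0.21,-0.34,0],"turn": [0,0,0],"hand": -0.2},{"offset": [-0.21,-0.34,0],"turn": [0,0,0],"hand": -0.2},{"offset": [-0.21,-0.34,0],"turn": [0,0,0],"hand": -0.2},{"offset": [-0.21,-0.34,0],"turn": [0,0,0],"hand": -0.2}]}}

```text
clock: 10.85
position: [0.5938, 0.0977, 0.1209]
eef_rot: [0.0, 0.872, 0.489, 0.0]
force: [-1.0, -0.2, -0.1]
grip_width: 0.0343
```

Call:
{"method": "servo_tool", "body": {"targets": [{"offset": [-0.21,-0.34,0],"turn": [0,0,0],"hand": -0.2},{"offset": [-0.21,-0.34,0],"turn": [0,0,0],"hand": -0.2},{"offset": [-0.21,-0.34,0],"turn": [0,0,0],"hand": -0.2},{"offset": [-0.21,-0.34,0],"turn": [0,0,0],"hand": -0.2},{"offset": [0,0,0],"turn": [0,0,0],"hand": -0.2}]}}

```text
clock: 11.35
position: [0.5854, 0.0837, 0.1209]
eef_rot: [0.0, 0.872, 0.489, -0.0]
force: [0.1, -1.3, 0.5]
grip_width: 0.0344
```

```bash
python3 -c "
from h import *
st()
a=snap('side','side7')['color'][205:325,225:385,::-1]
cv2.imwrite('pics/c7.png',cv2.resize(a,None,fx=5,fy=5,interpolation=cv2.INTER_CUBIC))"
```

```text
t 11.35 pos [0.5854 0.0837 0.1209] stopfr -0.0034 -0.0017 tooly.ys [np.float64(-0.0003), np.float64(-1.0)] z [-0. -0. -1.] F [ 0.1 -1.3  0.5] F.x -1.0 w 0.0344 q [ 0.29  0.51 -0.63  1.72  0.34  1.03 -1.01]
```

View pics/c7.png

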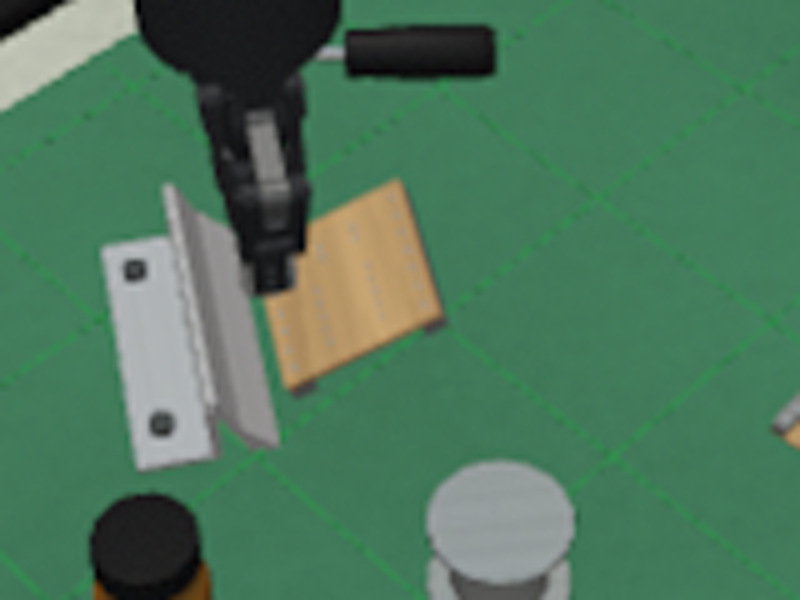

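The board lies solder side up in front of the stop, with its corners at about (400,180), (441,318) and (290,388). I'll retract straight up and well clear, then check it by numbers from the top view.

Call:
{"method": "servo_tool", "body": {"targets": [{"offset": [0,0,3],"turn": [0,0,0],"hand": -0.2},{"offset": [0,0,4],"turn": [0,0,0],"hand": -0.2},{"offset": [0,0,4],"turn": [0,0,0],"hand": -0.2},{"offset": [0,0,4],"turn": [0,0,0],"hand": -0.2},{"offset": [0,-4,2],"turn": [0,0,0],"hand": -0.2},{"offset": [0,-4,0],"turn": [0,0,0],"hand": -0.2},{"offset": [0,-4,0],"turn": [0,0,0],"hand": -0.2},{"offset": [0,-4,0],"turn": [0,0,0],"hand": -0.2}]}}

```text
clock: 12.2
position: [0.5855, -0.0769, 0.2913]
eef_rot: [0.0, 0.872, 0.49, 0.0]
force: [0.2, 0.1, -0.2]
grip_width: 0.0342
```

Call:
{"method": "servo_tool", "body": {"targets": [{"offset": [-1,-4,0],"turn": [0,0,0],"hand": -0.2},{"offset": [-1,-4,0],"turn": [0,0,0],"hand": -0.2},{"offset": [-1,-4,0],"turn": [0,0,0],"hand": -0.2},{"offset": [-1,-4,0],"turn": [0,0,0],"hand": -0.2},{"offset": [-1,-4,0],"turn": [0,0,0],"hand": -0.2},{"offset": [-1,-4,0],"turn": [0,0,0],"hand": -0.2},{"offset": [0,0,0],"turn": [0,0,0],"hand": -0.2}]}}

```text
clock: 12.9
position: [0.5228, -0.3224, 0.2903]
eef_rot: [0.001, 0.874, 0.486, -0.001]
force: [-0.0, 0.1, 0.6]
grip_width: 0.0341
```

Run:
```python
from h import *
st()
c=snap('top','top8'); sc=snap('side','side8')
def comps(f):
    hsv=cv2.cvtColor(cv2.imread(f),cv2.COLOR_BGR2HSV); m=255-cv2.inRange(hsv,(60,70,30),(95,255,255)); m[:162]=0;m[350:]=0;m[:,:175]=0;m[:,448:]=0
    n,l,s,ce=cv2.connectedComponentsWithStats(m); return [(s[i,4],ce[i].round(1)) for i in range(1,n) if s[i,4]>60]
for f in('top0','top8'): print(f,comps(f'pics/{f}.png'))
for n,cc in(('top',c),('side',sc)):
    hsv=cv2.cvtColor(cc['color'],cv2.COLOR_RGB2HSV); m=cv2.inRange(hsv,(8,70,90),(25,200,255))
    k,l,s,ce=cv2.connectedComponentsWithStats(m); p=proj(cc,M-XS*.045+[0,0,.01])
    i=min([j for j in range(1,k) if s[j,4]>200],key=lambda j:np.hypot(*(ce[j]-p)))
    b=cv2.approxPolyDP(cv2.findContours((l==i).astype(np.uint8),0,2)[0][0],4,True)[:,0]
    q=[ray(cc,*x,.010)-M for x in b]; print(n,s[i],[( (v@XS).round(4),(v@YS).round(4)) for v in q])
a0=cv2.imread('pics/side0.png').astype(int);a1=cv2.imread('pics/side8.png').astype(int)
d=(abs(a0-a1).max(2)>40).astype(np.uint8); k,l,s,ce=cv2.connectedComponentsWithStats(d); print('side diff',[x.tolist() for x in s[1:] if x[4]>25])
```

```text
t 12.9 pos [ 0.5228 -0.3224  0.2903] stopfr -0.3827 -0.1599 tooly.ys [np.float64(-0.0085), np.float64(-1.0)] z [-0.002 -0.002 -1.   ] F [-0.   0.1  0.6] F.x 0.0 w 0.0341 q [ 0.86  0.36 -0.49  1.49  0.17  1.34 -0.2 ]
top0 [(np.int32(337), array([345.6, 200.8])), (np.int32(1255), array([275.9, 227.7])), (np.int32(1002), array([319. , 253.7])), (np.int32(292), array([236.6, 264.7])), (np.int32(2097), array([400.8, 307.7])), (np.int32(475), array([277.2, 299.4])), (np.int32(476), array([343.2, 320. ])), (np.int32(95), array([216.4, 348.9]))]
top8 [(np.int32(345), array([345.6, 200.9])), (np.int32(1256), array([275.9, 227.8])), (np.int32(1028), array([302.1, 243.9])), (np.int32(290), array([236.5, 264.6])), (np.int32(2100), array([400.8, 307.7])), (np.int32(473), array([277.2, 299.4])), (np.int32(475), array([343.2, 320. ])), (np.int32(92), array([216.8, 349. ]))]
top [283 224  39  41 868] [(np.float64(-0.0114), np.float64(-0.036)), (np.float64(-0.0142), np.float64(0.0364)), (np.float64(-0.0791), np.float64(0.0357)), (np.float64(-0.0765), np.float64(-0.0365))]
side [278 250  41  33 937] [(np.float64(-0.0777), np.float64(-0.0338)), (np.float64(-0.0084), np.float64(-0.0353)), (np.float64(-0.0094), np.float64(0.0399)), (np.float64(-0.0782), np.float64(0.0376))]
side diff [[433, 0, 50, 23, 984], [424, 17, 55, 107, 3306], [278, 245, 62, 39, 1437], [603, 252, 37, 72, 842], [553, 299, 49, 82, 853], [600, 310, 19, 13, 48], [626, 318, 14, 75, 419], [590, 325, 35, 61, 247], [591, 335, 49, 108, 2195]]
```

Both views put the board flat at about 10 mm height and full size, lying 10 to 80 mm in front of the toe. Everything else is where it was to within 0.1 px in the top view. Handing in.

```bash
python3 -c "
from h import *
print(order.close_job())"
```

```text
the job is handed in; nothing more can be done
None
```

The middle-sized board is turned over: it lies flat, solder side up, about 10–80 mm in front of the stop's toe line. I handed the job in after about 13 s of robot time.

- **Method:** I pushed the board square up the stop with two fingertips until I felt it come up against the toe (about 8 N). After I let go it stayed leaning. I then reached behind the stop and pushed the top of the board until it fell away from the stop. It was never gripped or lifted.
- **Last checks:** The top and side views agree within about 5 mm on the board lying flat, 10 mm high and at full size.
- **Other things on the bench:** In the top view, everything else on the mat was within 0.1 px of its starting place. I did not check the tray, cup and cutters that way, but they showed no change in the side view apart from where the arm itself had moved. The gripper ended about 0.2 m above the bench and well away from the board.
- **Forces:** The highest was about 40 N, when I felt for the bench with the fingertips before pushing.
- **Disagreement:** My estimate of the fingertip offset was about 4 mm off as the board climbed. I corrected it from the side view before the final push.

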